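Wipe the oak chips off the cooper's board

TASK

Take the T-shaped wooden scraper block and wipe both loose oak chips off the work board into the metal catch tray at its end; move the chips only with the scraper, the gripper must not touch them. Then stand the scraper upright on its foot on the bench, clear of the board and tray, and let go.

Things in the scene. Friction and masses are not known exactly. Their poses are not given: they have to be found in the camera images.
- scraper: Loose oak block, 0.18 kg, an upside-down T: foot 40 (x) x 120 (y) x 24 (z) mm with black rubber round its bottom edge; upright grip 28 (x) x 80 (y) mm centred on it, from 24 to 80 mm up, pinched across x. Both long faces alike. Origin: centre of underside, z up. Stands on the bench left or right of the board; a hoop driver (round handle on a narrow steel foot) stands on the other side.
- board: Fixed dark oak board 240 (x) x 170 (y) x 45 (z) mm, flat rimless top. Origin: centre of its underside, on the bench, z up. An open metal tray adjoins its +x end: x +120 to +220 mm, same width, floor 4 mm and outer walls 35 mm above the bench, walls 4 mm thick; what is pushed over the +x edge drops in. +x points to the robot's left, within 0.4 rad.
- chip_a: Loose pale oak chip, 42 x 26 x 14 mm, 12 g, flat on the board in its -y half, all of it within 57 mm of the board's x axis and over 60 mm from the board's -x end, where the scraper has room to be set down. Origin: centre of underside.
- chip_b: Loose pale oak chip, 34 x 28 x 14 mm, 12 g, flat on the board in its +y half, all of it within 57 mm of the board's x axis and over 60 mm from the board's -x end, so one stroke of the 120 mm scraper covers both chips. Origin: centre of underside.
Things that resemble listed ones, but are neither listed nor needed, are in the scene too. Leave any green or yellow look-alike of the scraper alone.

How it is judged:
On the way, in this order (a step that is already met when the one before it is completed fails the run):
1. the scraper, held upright in the gripper, is brought down onto the board (foot within 12 mm of the top) (x of scraper in the frame of board between -0.14 and 0.14 m and y of scraper in the frame of board between -0.09 and 0.09 m and z of scraper in the frame of board between 0.038 and 0.057 m and angle between scraper's own z axis and vertical below 0.25 rad and contact force between the fingers and scraper above 1 N), for 0.1 s.
2. both chips lie in the catch tray (x of chip_a in the frame of board between 0.12 and 0.22 m and y of chip_a in the frame of board between -0.085 and 0.085 m and z of each of chip_a, chip_b in the frame of board below 0.04 m and x of chip_b in the frame of board between 0.12 and 0.22 m and y of chip_b in the frame of board between -0.085 and 0.085 m), for 0.2 s.
At the end, for the whole second after the job is handed in: Both chips lie at rest in the catch tray (centres inside its walls, below 40 mm); the scraper stands released on its foot on the bench, upright within 10 degrees, its centre at least 15 mm outside the outline of board and tray (all of step 2 and linear speed of each of chip_a, chip_b, scraper below 0.03 m/s and height (world z) of scraper below 0.008 m and angle between scraper's own z axis and vertical below 0.17 rad and (x of scraper in the frame of board below -0.135 m or x of scraper in the frame of board above 0.235 m or y of scraper in the frame of board below -0.1 m or y of scraper in the frame of board above 0.1 m)); the robot touches nothing.
It fails at once if the gripper or arm touches a chip (contact force between any of the fingers, the arm and chip_a above 0.3 N or contact force between any of the fingers, the arm and chip_b above 0.3 N).
It also fails if it takes over 54 s, if anything falls off the work surface, if the arm or the gripper's body presses on something with over 40 N, if the wrist force passes 120 N, or if a joint passes its speed limit or range.

ROBOT

A 6-joint arm with a two-finger parallel gripper is mounted at the origin on the work surface. World frame = base frame: x ahead of the robot, y to its left, z up, the work surface at z = 0. Lengths are in m, angles in rad, forces in N, time in s.
With the tool pointing down it reaches from about 0.4 to 0.925 m from the base axis. Payload 12.5 kg.
Tool frame: the origin (TCP) lies at the very end of the fingers, on their centre line; the grasp point (between the pads) lies 19 mm behind it; z points along the fingers, y is the line along which they close (so a half turn about z gives the same grasp; the last joint's range is limited). The gripper opens to 95 mm and grips with 3 to 60 N. Pads are 20 mm wide; open, the fingers measure 119 mm over their backs; the gripper's body (75 mm by 180 mm) begins 59 mm behind the grasp point.
Start: joints at [1.002, 0.491, 1.559, -0, 1.092, -0.106], TCP at [0.279, 0.559, 0.215] pointing down, gripper open.
Joint ranges: [-3.1, 3.1], [-0.84, 2.19], [0.05, 2.79], [-1.13, 4.28], [0.06, 2.93], [-2.69, 2.69]. Speed limits (rad/s): [2.22, 2.22, 2.79, 3.14, 3.14, 3.14].

INTERFACE

Orientations are given as a 3x3 rotation matrix whose columns are the frame's x, y, z axes.
In Python, from workcell import monitor, viewer, sign_off, models gives the robot as it stands.
- The arm moves only by the shell command python3 -m handwheel 'ROWS' [FORCE]. ROWS is JSON, a list of rows, each a list of 5 numbers: the opening, from -1 (shut) to 1 (fully open), then the shift along the world's x, y, z in cm, then the turn about the world's z in rad. A call has 1 to 12 rows; each row shifts and turns the commanded pose from where the row before left it; what a row does not reach is not made up. A row lasts 1/10 s, in which the tool goes at most 50 mm and 8.59 degrees, less where a joint would pass 70% of its speed; a pose out of reach is approached as far as the arm can. A call with a gripper value outside its range is refused whole. The fingers move at their own pace and stop on an object; FORCE is the grip in N (left out, the last holds). Time passes only in rows, so rows that do not move let the fingers close. It gives the time, the measured TCP pose, the force, the opening and the grip force at its end, in the units of the state.
- monitor.get_obs(): the state, without advancing time (a new reading comes with each control period).
- viewer.snapshot(name): name is "side" or "top"; returns a dict with "pixels" (420x560x3 uint8, red, green, blue), "vfov" (degrees; the focal length in pixels is half the picture's height over the tangent of half this angle, whatever the lens; pixels are square), "cx", "cy" (the principal point, pixels), "extrinsics" (4x4, takes a point from world to camera coordinates). Camera axes: x right, y down, z forward; pixel columns grow to the right and rows downward; lengths in m; the calibration is good to about 2 mm. A picture is of the moment at which its call begins. There is no depth.
- sign_off(): hands the job in; it is judged then, once.
Trained networks look in a picture, given as the dict that the camera call returned (one of the last four; its "shot" number tells which), for a name from the list of things; names that differ only in an ending like _2 or _b are one class to them, and where a whole thing is asked for, a point or a joint stands for the part that bears it (a point fixed in the world has none). Each returns a list of dicts, best first, with "conf" (0 to 1); they miss things now and then, are a little off and sometimes report something else, mostly with a low value. They report only what shows in the picture. A call takes as long as a camera call. They do not tell look-alikes from the thing itself.
- models.find_in(label, picture): "at" ([x, y, z] in m, in world coordinates, good to about 4 mm: the middle of the surface that is visible of it).
- models.cut_out(label, picture): "region" (420x560 bool, what is visible of it).
The state is a dict: "t": time; "joint_positions": joint angles; "qd": joint speeds; "joint_efforts": joint torques, N m; "ee_pos": TCP position; "tool_rot": TCP orientation; "force": force on the tool from outside, world axes, zero at the start; "wrist_torque": the same for the moment, N m; "width": finger opening in m; "grasp_force": force on a finger pad.
Only numpy, scipy, OpenCV 4.12 (cv2) and the standard library are available. Lean on these libraries where they do the work, as an engineer would, in place of code of your own. Each camera call takes 0.05 s, during which the arm holds its last target. There are 200 camera calls.

## Working session

There is one attempt and no reset: what is moved stays moved. The work goes in short steps, Python scripts to look and compute and a shell command to move; the robot and the scene stay as the last step left them, time stands still between calls to the robot, and variables do not carry over. Pictures are saved under pics/ and viewed, at most 10 in all, crops included, and the job is handed in when it is done.

```bash
mkdir -p pics; cat > h.py <<'E'
import numpy as np, cv2
from workcell import monitor, viewer, sign_off, models
def K(p):
    f=p["pixels"].shape[0]/2/np.tan(np.radians(p["vfov"])/2)
    return f
def proj(p,X):
    c=np.asarray(p["extrinsics"])@np.append(X,1); f=K(p)
    return p["cx"]+f*c[0]/c[2],p["cy"]+f*c[1]/c[2]
def back(p,u,v,z):
    E=np.asarray(p["extrinsics"]);R=E[:3,:3];o=-R.T@E[:3,3]
    d=R.T@np.array([(u-p["cx"])/K(p),(v-p["cy"])/K(p),1])
    return o+d*(z-o[2])/d[2]
def save(p,n): cv2.imwrite("pics/"+n,cv2.cvtColor(np.asarray(p["pixels"]),cv2.COLOR_RGB2BGR))
E
python3 - <<'E'
from h import *
for n in("top","side"):
    p=viewer.snapshot(n); save(p,n+"0.png")
    for l in("scraper","board","chip_a","chip_b"):
        for d in models.find_in(l,p): 
            print(n,l,np.round(d["at"],3),round(d["conf"],2),np.round(proj(p,d["at"])))
o=monitor.get_obs();print(o["t"],o["ee_pos"],o["tool_rot"],o["width"])
E
```

```text
top scraper [0.318 0.383 0.061] 0.93 [156. 274.]
top scraper [0.473 0.329 0.047] 0.82 [178. 220.]
top scraper [0.624 0.324 0.061] 0.62 [180. 167.]
top scraper [0.468 0.472 0.048] 0.57 [128. 220.]
top board [ 0.502 -0.026  0.047] 0.66 [301. 212.]
top chip_a [ 0.473 -0.078  0.057] 0.49 [319. 222.]
top chip_a [ 0.538 -0.012  0.064] 0.48 [297. 199.]
top chip_b [ 0.473 -0.078  0.057] 0.49 [319. 222.]
top chip_b [ 0.538 -0.012  0.064] 0.48 [297. 199.]
side scraper [0.476 0.314 0.034] 0.75 [234. 179.]
side scraper [0.32  0.375 0.04 ] 0.74 [179. 180.]
side scraper [0.458 0.458 0.046] 0.65 [212. 160.]
side scraper [0.622 0.295 0.036] 0.6 [279. 171.]
side board [ 0.488 -0.104  0.045] 0.78 [309. 242.]
side chip_a [ 0.475 -0.088  0.061] 0.62 [300. 234.]
side chip_a [ 0.531 -0.022  0.06 ] 0.42 [306. 216.]
side chip_b [ 0.475 -0.088  0.061] 0.62 [300. 234.]
side chip_b [ 0.531 -0.022  0.06 ] 0.42 [306. 216.]
0.5 [0.27901376 0.55925897 0.21464676] [[-8.94817340e-01  4.46432443e-01  3.92051604e-05]
 [ 4.46432444e-01  8.94817340e-01  2.83933671e-05]
 [-2.24057371e-05  4.29093328e-05 -9.99999999e-01]] 0.0949350623070478
```

View pics/top0.png

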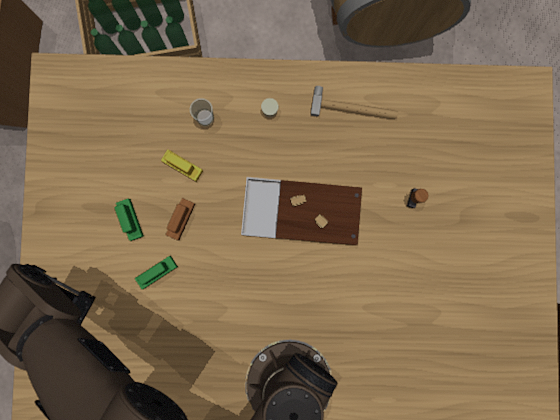

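View pics/side0.png

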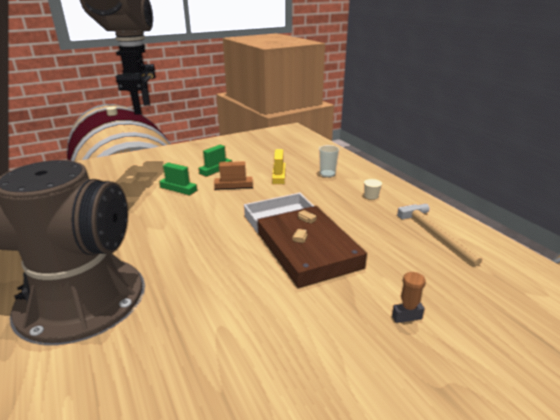

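The top view shows the oak scraper at about (180,220), with green and yellow look-alikes around it. The board is at (320,212) with its tray on the left at (262,210), and the chips are at (297,199) and (320,222). The hoop driver is at (417,197), right of the board. Next I fit poses to the masks.

```bash
cat >> h.py <<'E'
from scipy.optimize import minimize
S=4
def box(x0,x1,y0,y1,z0,z1): return np.array([[x,y,z] for x in(x0,x1) for y in(y0,y1) for z in(z0,z1)])
SCR=[box(-.02,.02,-.06,.06,0,.024),box(-.014,.014,-.04,.04,.024,.08)]
BRD=[box(-.12,.12,-.085,.085,0,.045)]
def sil(p,boxes,q,z=0):
    h,w=p["pixels"].shape[:2]; m=np.zeros((h*S,w*S),np.uint8); c,s=np.cos(q[2]),np.sin(q[2])
    for b in boxes:
        P=np.array([proj(p,(q[0]+c*a[0]-s*a[1],q[1]+s*a[0]+c*a[1],z+a[2])) for a in b])
        cv2.fillConvexPoly(m,cv2.convexHull(np.round((P+.5)*S).astype(np.int32)),1)
    return cv2.resize(m.astype(np.float32),(w,h),interpolation=cv2.INTER_AREA)
def fit(views,boxes,q0,z=0):
    def cost(q): return sum(np.abs(sil(p,boxes,q,z)-r).sum()/r.sum() for p,r in views)
    best=None
    for dy in(-.3,0,.3):
        s=np.array([q0,]*4)+np.array([[0,0,dy],[.01,0,dy],[0,.01,dy],[0,0,dy+.15]])
        r=minimize(cost,q0,method="Nelder-Mead",options=dict(initial_simplex=s,xatol=2e-4,fatol=1e-4))
        if best is None or r.fun<best.fun: best=r
    return best.x,best.fun/len(views)
def region(l,p,near):
    c=[(np.linalg.norm(np.subtract(np.argwhere(d["region"]).mean(0)[::-1],near)),i,d) for i,d in enumerate(models.cut_out(l,p))]
    return min(c)[2]["region"].astype(np.float32)
E
python3 - <<'E'
from h import *
T=viewer.snapshot("top");D=viewer.snapshot("side")
st,ss=region("scraper",T,(180,220)),region("scraper",D,(234,179))
bt,bs=region("board",T,(301,212)),region("board",D,(309,242))
for n,m in zip(("st","ss","bt","bs"),(st,ss,bt,bs)):
    ys,xs=np.nonzero(m);print(n,m.sum(),xs.min(),xs.max(),ys.min(),ys.max())
print("scr",fit([(T,st),(D,ss)],SCR,[.473,.329,-.3]))
print("scrT",fit([(T,st)],SCR,[.473,.329,-.3]))
for nm,b,views in (("brd",BRD,[(T,bt),(D,bs)]),("brdtray",[BRD[0],box(.12,.22,-.085,.085,0,.035)],[(T,bt),(D,bs)])):
    print(nm,fit(views,b,[.5,-.08,1.5]))
for uv in [(297,199),(320,222)]:
    m=region("chip_a",T,uv); k=np.argwhere(m>0)[:,::-1]; print(m.sum(),[np.round(back(T,*x,.059)[:2],3) for x in (k.mean(0),)+tuple(cv2.boxPoints(cv2.minAreaRect(k.astype(np.float32))))])
E
```

```text
st 672.0 166 193 199 240
ss 911.0 214 254 161 189
bt 6606.0 241 361 177 245
bs 6612.0 244 367 193 288
scr (array([0.47694025, 0.3292062 , 1.19840805]), np.float64(0.07491466403007507))
scrT (array([0.47619608, 0.32940396, 1.19809249]), np.float64(0.0617559514939785))
brd (array([ 0.50411799, -0.07308202,  1.50457163]), np.float64(0.2840200364589691))
brdtray (array([ 0.50383067, -0.07567888,  1.50133512]), np.float64(0.06252396106719971))
157.0 [array([ 0.535, -0.014]), array([0.543, 0.012]), array([ 0.559, -0.032]), array([ 0.529, -0.042]), array([0.514, 0.002])]
93.0 [array([ 0.478, -0.081]), array([ 0.479, -0.06 ]), array([ 0.498, -0.079]), array([ 0.477, -0.101]), array([ 0.458, -0.082])]
```

```bash
python3 -m handwheel '[[1,2,-2.3,0,0.009],[1,2,-2.3,0,0.009],[1,2,-2.3,0,0.009],[1,2,-2.3,0,0.009],[1,2,-2.3,0,0.009],[1,2,-2.3,-1,0.009],[1,2,-2.3,-1,0.009],[1,2,-2.3,-1,0.009],[1,2,-2.3,-1,0.009],[1,1.8,-2.3,-1,0.009],[1,0,0,0,0],[1,0,0,0,0]]' 40
python3 - <<'E'
from h import *
D=viewer.snapshot("side");T=viewer.snapshot("top")
for n,p in(("side",D),("top",T)):
    for d in models.find_in("scraper",p): print(n,np.round(d["at"],3),round(d["conf"],2))
try: print(fit([(D,region("scraper",D,(234,179)))],SCR,[.476,.329,1.198]))
except Exception as e: print(e)
o=monitor.get_obs();print(o["t"],o["ee_pos"],np.arctan2(*o["tool_rot"][[1,0],[1,1]] if hasattr(o["tool_rot"],"shape") else (o["tool_rot"][1][1],o["tool_rot"][0][1])))
save(D,"side1.png")
E
```

```text
t: 2.1
ee_pos: [0.4772, 0.329, 0.1646]
tool_rot: [[-0.931, 0.366, -0.0], [0.366, 0.931, 0.0], [0.0, -0.0, -1.0]]
force: [0.5, -0.4, -0.6]
width: 0.0953
grasp_force: 0.0
side [0.475 0.318 0.034] 0.86
side [0.322 0.373 0.038] 0.77
side [0.622 0.299 0.033] 0.76
side [0.46  0.459 0.045] 0.7
top [0.521 0.316 0.024] 0.54
(array([0.47857201, 0.33327315, 1.2133434 ]), np.float64(0.05485409498214722))
2.35 [0.47655557 0.33007515 0.16504356] 1.1991775684945907
```

View pics/side1.png

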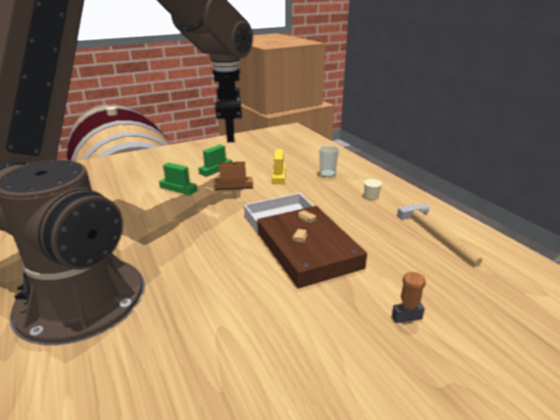

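The gripper is centred above the oak scraper: the fingers are at (230,135) and the scraper at (234,178). The green and yellow blocks are clear of it. I descend and grasp.

```bash
python3 -m handwheel '[[1,0,0,-3,0],[1,0,0,-3,0],[1,0,0,-3,0],[1,0,0,-2,0],[1,0,0,-1.1,0],[1,0,0,0,0],[-1,0,0,0,0],[-1,0,0,0,0],[-1,0,0,0,0],[-1,0,0,0,0],[-1,0,0,0,0],[-1,0,0,0,0]]' 40
```

```text
t: 3.55
ee_pos: [0.4771, 0.3293, 0.0438]
tool_rot: [[-0.931, 0.364, 0.0], [0.364, 0.931, 0.0], [-0.0, 0.0, -1.0]]
force: [0.5, 0.0, 0.7]
width: 0.0522
grasp_force: 0.0
```

```bash
python3 -m handwheel '[[-1,0,0,0,0],[-1,0,0,0,0],[-1,0,0,0,0],[-1,0,0,0,0],[-1,0,0,0,0],[-1,0,0,0,0],[-1,0,0,0,0]]' 40
```

```text
t: 4.25
ee_pos: [0.4769, 0.3292, 0.0436]
tool_rot: [[-0.931, 0.364, -0.0], [0.364, 0.931, -0.0], [0.0, -0.0, -1.0]]
force: [0.1, -0.4, -2.8]
width: 0.0274
grasp_force: 40.0
```

```bash
python3 -m handwheel '[[-1,0,0,3,0],[-1,0,0,3,0],[-1,0,0,3,0],[-1,0,0,3,0],[-1,0.2,-3,0,0.03],[-1,0.2,-3.5,0,0.035],[-1,0.2,-3.5,0,0.03],[-1,0.2,-3.5,0,0.03],[-1,0.2,-3.5,0,0.03],[-1,0.2,-3.5,0,0.03],[-1,0.2,-3.5,0,0.03],[-1,0.1,-3.5,0,0.03]]' && python3 -m handwheel '[[-1,0.2,-3.5,0,0.03],[-1,0.2,-3.5,0,0.03],[-1,0.2,-3.5,0,0],[-1,0.1,-3.5,0,0],[-1,0.1,-3.5,0,0],[-1,0,-3,0,0],[-1,0,-1.2,0,0],[-1,0,0,0,0],[-1,0,0,0,0]]'
python3 - <<'E'
from h import *
D=viewer.snapshot("side");T=viewer.snapshot("top")
o=monitor.get_obs();print(o["t"],o["ee_pos"],np.asarray(o["tool_rot"])[:2,1],o["grasp_force"])
for n,p in(("side",D),("top",T)):
    for l in("scraper","chip_a"):
        for d in models.find_in(l,p): print(n,l,np.round(d["at"],3),round(d["conf"],2))
q=region("scraper",D,proj(D,(.498,-.163,.15)))
e=o["ee_pos"];print(fit([(D,q)],SCR,[e[0],e[1],1.503],e[2]-.0436))
save(D,"side2.png")
E
```

```text
t: 5.45
ee_pos: [0.4918, 0.0529, 0.1637]
tool_rot: [[-0.992, 0.126, 0.0], [0.126, 0.992, 0.0], [0.0, 0.0, -1.0]]
force: [0.0, -0.1, -2.2]
width: 0.0282
grasp_force: 40.0
t: 6.35
ee_pos: [0.4998, -0.1619, 0.1635]
tool_rot: [[-0.998, 0.068, -0.001], [0.068, 0.998, 0.001], [0.001, 0.001, -1.0]]
force: [0.8, 0.3, -2.3]
width: 0.0276
grasp_force: 40.0
6.45 [ 0.49997032 -0.16147187  0.16366726] [0.06662897 0.99777776] 39.98811185359955
side scraper [0.619 0.295 0.038] 0.96
side scraper [0.319 0.375 0.038] 0.95
side scraper [ 0.487 -0.177  0.147] 0.84
side scraper [0.469 0.46  0.038] 0.74
side scraper [ 0.529 -0.004  0.064] 0.33
side chip_a [ 0.53  -0.005  0.065] 0.55
side chip_a [ 0.473 -0.092  0.06 ] 0.49
top scraper [0.625 0.324 0.06 ] 0.91
top scraper [0.321 0.382 0.059] 0.81
top scraper [0.471 0.473 0.046] 0.62
top chip_a [ 0.538 -0.014  0.059] 0.62
(array([ 0.50129788, -0.1612621 ,  1.54110944]), np.float64(0.21510940790176392))
```

View pics/side2.png

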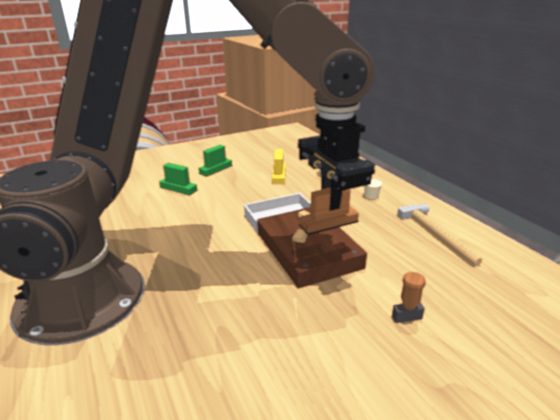

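The scraper is held upright at (332,215) above the board's -x end. Both chips lie ahead of it, one at (299,235) and the other at (305,216). I lower it.

```bash
python3 -m handwheel '[[-1,-0.1,0,-2.5,0],[-1,0,0,-2.3,0],[-1,0,0,-1.5,0],[-1,0,0,-0.8,0],[-1,0,0,0,0],[-1,0,0,0,0],[-1,0,0,0,0]]'
python3 - <<'E'
from h import *
D=viewer.snapshot("side");save(D,"side3.png")
E
```

```text
t: 7.4
ee_pos: [0.4994, -0.1628, 0.0935]
tool_rot: [[-0.998, 0.068, 0.001], [0.068, 0.998, -0.0], [-0.001, -0.0, -1.0]]
force: [1.0, -0.1, -1.1]
width: 0.0277
grasp_force: 40.0
```

View pics/side3.png

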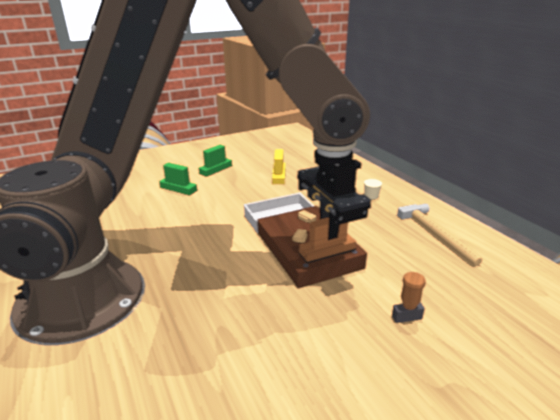

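The scraper is down just above the board at (328,240), square to the board and behind both chips. I lower it the last 2 mm and stroke along the board's x axis.

```bash
python3 -m handwheel '[[-1,0,0,-0.2,0],[-1,0,0,0,0],[-1,0.1,1.5,0,0],[-1,0.1,1.5,0,0],[-1,0.1,1.5,0,0],[-1,0.1,1.5,0,0],[-1,0.1,1.5,0,0],[-1,0.1,1.5,0,0],[-1,0.1,1.5,0,0],[-1,0.1,1.5,0,0],[-1,0.1,1.5,0,0],[-1,0.1,1.5,0,0]]'
python3 -m handwheel '[[-1,0.1,1.5,0,0],[-1,0.1,1.5,0,0],[-1,0.1,1.5,0,0],[-1,0.1,1.5,0,0],[-1,0,0.5,0,0],[-1,0,0,0,0],[-1,0,0,0,0],[-1,0,0,0,0],[-1,0,0,0,0]]'
python3 - <<'E'
from h import *
o=monitor.get_obs();print(o["t"],o["ee_pos"])
D=viewer.snapshot("side");save(D,"side4.png");T=viewer.snapshot("top")
for n,p in(("side",D),("top",T)):
    for l in("chip_a",):
        for d in models.find_in(l,p): print(n,l,np.round(d["at"],3),round(d["conf"],2),np.round(proj(p,d["at"])))
E
```

```text
t: 8.65
ee_pos: [0.5091, -0.0115, 0.0907]
tool_rot: [[-0.998, 0.068, 0.0], [0.068, 0.998, 0.0], [-0.0, 0.0, -1.0]]
force: [-0.1, 0.2, -2.0]
width: 0.0279
grasp_force: 40.0
t: 9.55
ee_pos: [0.513, 0.0518, 0.0907]
tool_rot: [[-0.998, 0.068, -0.0], [0.068, 0.998, 0.0], [0.0, 0.0, -1.0]]
force: [-0.3, -0.6, -1.6]
width: 0.0274
grasp_force: 40.0
9.55 [0.51304023 0.05181056 0.09066546]
```

View pics/side4.png

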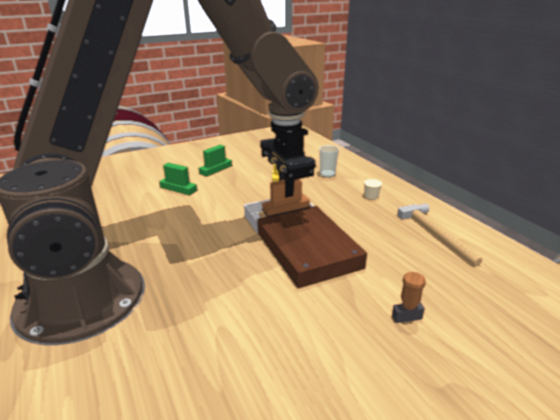

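The board is bare, and the scraper is over the tray edge at (287,203), hiding the chips. I lift it and carry it back to its free spot, then check the tray.

```bash
python3 -m handwheel '[[-1,0,0,2.5,0],[-1,0,0,2.5,0],[-1,0,0,2,0],[-1,0,0,0,0],[-1,-0.5,3.5,0,-0.04],[-1,-0.5,3.5,0,-0.04],[-1,-0.5,3.5,0,-0.04],[-1,-0.5,3.5,0,-0.04],[-1,-0.5,3.5,0,-0.04],[-1,-0.5,3.5,0,-0.04],[-1,-0.5,3.5,0,-0.04],[-1,0,1.7,0,-0.02]]'
python3 -m handwheel '[[-1,0,0,0,0],[-1,0,0,0,0]]'
python3 - <<'E'
from h import *
o=monitor.get_obs();print(o["t"],o["ee_pos"])
D=viewer.snapshot("side");T=viewer.snapshot("top")
c,s=np.cos(1.503),np.sin(1.503)
for n,p in(("side",D),("top",T)):
    for d in models.find_in("chip_a",p):
        a=np.array(d["at"]);e=a[:2]-[.504,-.0757]; print(n,np.round(a,3),"board",np.round([c*e[0]+s*e[1],-s*e[0]+c*e[1]],3),round(d["conf"],2))
    q=proj(p,(.512,.095,.02));x,y=int(q[0]),int(q[1]);im=p["pixels"][max(0,y-60):y+60,x-80:x+80]
    save({"pixels":cv2.resize(im,None,fx=3,fy=3)},n+"5.png")
import cv2
cv2.imwrite("pics/both5.png",cv2.resize(np.vstack([cv2.imread("pics/top5.png"),cv2.imread("pics/side5.png")]),(400,600)))
E
```

```text
t: 10.95
ee_pos: [0.4769, 0.3165, 0.1592]
tool_rot: [[-0.933, 0.359, -0.001], [0.359, 0.933, -0.0], [0.001, -0.001, -1.0]]
force: [0.2, -0.1, -1.5]
width: 0.0279
grasp_force: 40.0
t: 11.15
ee_pos: [0.4776, 0.3139, 0.1595]
tool_rot: [[-0.934, 0.358, -0.001], [0.358, 0.934, -0.001], [0.001, -0.001, -1.0]]
force: [-0.5, 0.1, -0.5]
width: 0.0274
grasp_force: 40.0
11.15 [0.47757084 0.31388464 0.15951626]
side [0.474 0.102 0.018] board [0.175 0.042] 0.55
top [0.547 0.058 0.033] board [ 0.136 -0.033] 0.58
top [0.475 0.102 0.02 ] board [0.175 0.041] 0.51
```

View pics/both5.png

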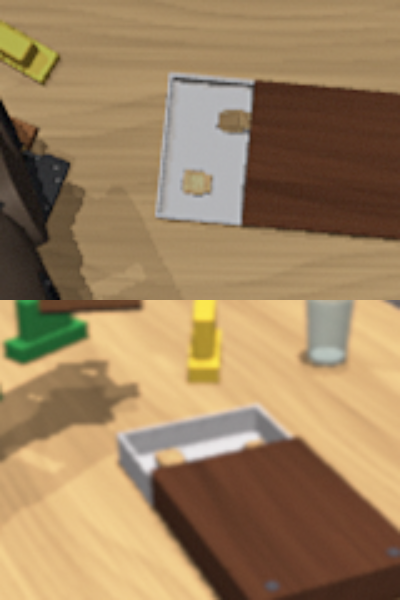

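One chip is flat in the tray, at (197,182) in the crop. The other is tilted against the board's end at (235,121), so I zoom in before releasing the scraper.

```bash
python3 - <<'E'
from h import *
D=viewer.snapshot("side");T=viewer.snapshot("top")
c,s=np.cos(1.503),np.sin(1.503)
A=[]
for n,p,hw in(("side",D,(30,34)),("top",T,(30,34))):
    q=proj(p,(.54,.06,.03));x,y=map(round,q);print(q)
    A.append(cv2.resize(p["pixels"][y-hw[0]:y+hw[0],x-hw[1]:x+hw[1]],(400,353),interpolation=cv2.INTER_CUBIC))
save({"pixels":np.hstack(A)},"z6.png")
for m in models.cut_out("chip_a",T):
    k=np.argwhere(m["region"])[:,::-1]
    for z in(.02,.045):
        B=[(lambda e:(c*e[0]+s*e[1],-s*e[0]+c*e[1]))(back(T,*i,z)[:2]-[.504,-.0757]) for i in k]
        print(round(m["conf"],2),z,len(k),np.round(np.min(B,0),3),np.round(np.max(B,0),3))
# board edge position measured in the picture, along the row through chip gap
y=int(proj(T,(.51,.05,.045))[1]);print(y,[int(v) for v in T["pixels"][y,270:292].mean(1)])
print([round(proj(T,(.504+.068*.12-dx*.998*0,-.0757+.998*.12,.045))[0],1) for dx in(0,)])
E
```

```text
(np.float64(293.0998048211383), np.float64(211.14830766204906))
(np.float64(271.53695488485164), np.float64(199.0498978086089))
0.44 0.02 94 [ 0.12  -0.049] [ 0.155 -0.024]
0.44 0.045 94 [ 0.12  -0.046] [ 0.155 -0.022]
208 [181, 180, 181, 180, 180, 183, 190, 148, 68, 51, 54, 56, 56, 59, 59, 57, 57, 60, 59, 56, 59, 56]
[np.float64(276.8)]
```

View pics/z6.png

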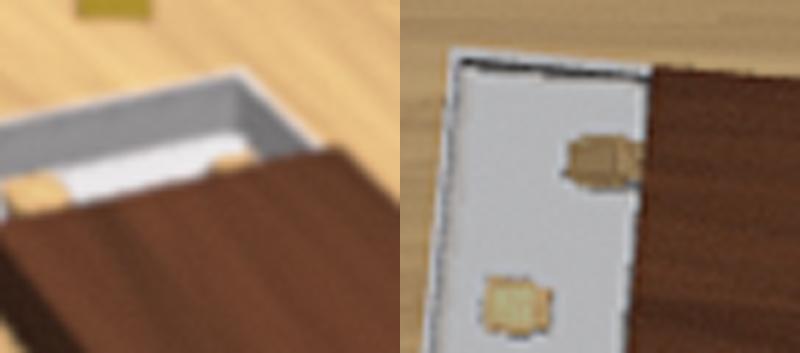

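The second chip leans inside the tray against the board's end face. It spans x 0.12–0.155 m and y about -0.035 m in the board frame, below the board top, which satisfies step 2. Now I set the scraper down, release it and back off upward.

```bash
python3 -m handwheel '[[-1,0,0,-3,0],[-1,0,0,-3,0],[-1,0,0,-2.5,0],[-1,0,0,-1.5,0],[-1,0,0,-0.8,0],[-1,0,0,-0.5,0],[-1,0,0,-0.2,0],[-1,0,0,-0.1,0],[-1,0,0,0,0],[-1,0,0,0,0]]'
```

```text
t: 12.5
ee_pos: [0.4782, 0.3144, 0.0452]
tool_rot: [[-0.933, 0.359, 0.001], [0.359, 0.933, 0.001], [-0.001, 0.001, -1.0]]
force: [-0.2, -0.1, -2.6]
width: 0.0278
grasp_force: 40.0
```

```bash
python3 -m handwheel '[[-1,0,0,-0.1,0],[-1,0,0,-0.1,0],[-1,0,0,0,0],[-1,0,0,0,0]]'; python3 -m handwheel '[[0.8,0,0,0,0],[0.8,0,0,0,0],[0.8,0,0,0,0],[0.8,0,0,0,0],[0.8,0,0,0,0],[0.8,0,0,0,0],[0.8,0,0,0,0],[0.8,0,0,0,0],[0.8,0,0,0,0],[0.8,0,0,0,0]]'
```

```text
t: 12.9
ee_pos: [0.4782, 0.3144, 0.0435]
tool_rot: [[-0.933, 0.359, 0.001], [0.359, 0.933, 0.0], [-0.001, 0.001, -1.0]]
force: [-1.5, -0.7, 8.1]
width: 0.0279
grasp_force: 40.0
t: 13.9
ee_pos: [0.478, 0.3143, 0.0427]
tool_rot: [[-0.933, 0.36, 0.0], [0.36, 0.933, 0.0], [-0.0, 0.0, -1.0]]
force: [0.6, -0.0, 0.1]
width: 0.0853
grasp_force: 0.0
```

```bash
python3 -m handwheel '[[0.8,0,0,1.5,0],[0.8,0,0,3,0],[0.8,0,0,3.5,0],[0.8,0,0,3.5,0],[0.8,0,0,3.5,0],[0.8,0,0,0,0],[0.8,0,0,0,0],[0.8,0,0,0,0],[0.8,0,0,0,0]]'
python3 - <<'E'
from h import *
D=viewer.snapshot("side");T=viewer.snapshot("top");save(D,"side7.png")
for n,p in(("side",D),("top",T)):
    for l in("chip_a","scraper"):
        for d in models.find_in(l,p): print(n,l,np.round(d["at"],3),round(d["conf"],2))
E
```

```text
t: 14.8
ee_pos: [0.4776, 0.3141, 0.1914]
tool_rot: [[-0.933, 0.36, -0.002], [0.36, 0.933, -0.001], [0.001, -0.001, -1.0]]
force: [0.8, -0.6, 0.1]
width: 0.0859
grasp_force: 0.0
side chip_a [0.477 0.105 0.018] 0.64
side scraper [0.463 0.457 0.039] 0.93
side scraper [0.476 0.298 0.036] 0.79
side scraper [0.321 0.376 0.04 ] 0.74
side scraper [0.621 0.297 0.037] 0.6
top chip_a [0.551 0.06  0.032] 0.53
top scraper [0.625 0.322 0.059] 0.88
top scraper [0.522 0.301 0.023] 0.63
```

View pics/side7.png

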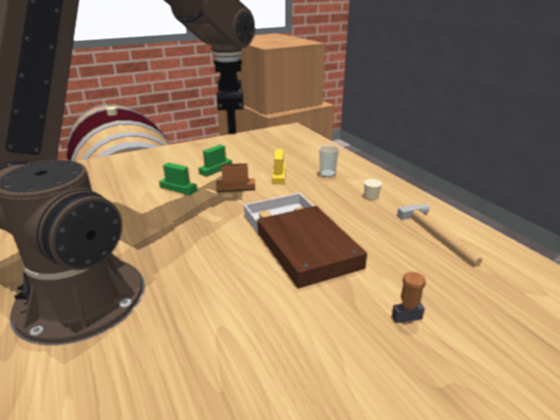

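The scraper stands upright on the bench at (236,178), released and clear of the tray. The board is bare and the gripper is well above everything, so I hand the job in.

```bash
python3 -c "from workcell import sign_off; print(sign_off())"
```

```text
the job is handed in; nothing more can be done
None
```

Job handed in at about 15 s, with no verdict returned: both chips are in the tray (one leaning against the board's end face, inside the limits by my estimate), and the scraper stands released and upright on the bench, clear of board and tray.

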